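Clamp the blank through the guard window and start the engraver

ROBOT

A 6-joint arm with a two-finger parallel gripper is mounted at the origin on the work surface. World frame = base frame: x ahead of the robot, y to its left, z up, the work surface at z = 0. Lengths are in mm, angles in rad, forces in N, time in s.
With the tool pointing down it reaches from about 350 to 775 mm from the base axis. Payload 7.3 kg.
Tool frame: the origin (TCP) lies midway between the tips of the shut fingers; the grasp point (between the pads) lies 19 mm behind it (bot.tcp_to_grasp is the distance from the TCP to the grasp point, in mm); z points along the fingers, y is the line along which they close (so a half turn about z gives the same grasp; the last joint's range is limited). The gripper opens to 92 mm and grips with 3 to 60 N. Pads are 19 mm wide; open, the fingers measure 130 mm over their backs; the gripper's body (75 mm by 190 mm) begins 47 mm behind the grasp point.
Start: joints at [1.1, 0.342, 1.524, -0, 1.275, -0.146], TCP at [167.524, 497.577, 200.041] pointing down, gripper open.
Joint ranges: [-2.53, 2.53], [-0.77, 2.02], [0.04, 2.7], [-1, 4.14], [0.28, 2.66], [-3.11, 3.11]. Speed limits (rad/s): [2.57, 2.57, 3.14, 3.14, 3.14, 3.14].

INTERFACE

Orientations are given as [roll, pitch, yaw] about the fixed x, y, z axes, in that order (R = Rz(yaw) Ry(pitch) Rx(roll)).
In Python, from plant import bot, viewer gives the robot as it stands. The module is installed in compiled form; this text tells all that it offers.
- The arm moves only by the shell command python3 -m handwheel 'ROWS'. ROWS is text: rows parted by semicolons, each of 7 numbers parted by spaces: the shift along the tool's x, y, z scaled (see below), then the turn, a rotation vector about the tool's x, y, z scaled (see below), then the opening, from -1 (shut) to 1 (fully open), so that 0 is half open. In form: tx ty tz rx ry rz gripper; .... A call has 1 to 8 rows; each row is the pose to reach, as a shift and turn from the pose commanded when the call began, along the tool's axes at that moment, turning the shorter way round; what a row does not reach only later rows make up. The controller multiplies each number of a shift by 10 cm and each number of a turn by pi rad. A row lasts 1/12 s, in which the tool goes at most 41.7 mm and 7.16 degrees, less where a joint would pass 70% of its speed; a pose out of reach is approached as far as the arm can. A call with a number of a shift or a turn outside -1 to 1 is refused whole. A call with a gripper value outside its range is refused whole. The fingers move at their own pace and stop on an object; the grip force is fixed at half the most. Time passes only in rows, so rows that repeat a pose let the fingers close. It gives the time, the measured TCP pose, the force, the opening and the grip force at its end, in the units of the state.
- bot.get_obs(): the state, without advancing time (a new reading comes with each control period).
- viewer.capture(name): name is "side" or "top"; returns a dict with "frame" (480x640x3 uint8, red, green, blue), "fov_y" (degrees; the focal length in pixels is half the picture's height over the tangent of half this angle, whatever the lens; pixels are square), "cx", "cy" (the principal point, pixels), "dist_coeffs" ([k1, k2, p1, p2, k3] as OpenCV has them; the pictures are not rectified), "T" (4x4, takes a point from camera to world coordinates). Camera axes: x right, y down, z forward; pixel columns grow to the right and rows downward; lengths in mm; the calibration is good to about 2 mm. A picture is of the moment at which its call begins. There is no depth.
- bot.close_job(): hands the job in; it is judged then, once.
Trained networks look in a picture, given as the dict that the camera call returned (one of the last four; its "shot" number tells which), for a name from the list of things; names that differ only in an ending like _2 or _b are one class to them, and where a whole thing is asked for, a point or a joint stands for the part that bears it (a point fixed in the world has none). Each returns a list of dicts, best first, with "score" (0 to 1); they miss things now and then, are a little off and sometimes report something else, mostly with a low value. They report only what shows in the picture. A call takes as long as a camera call. They do not tell look-alikes from the thing itself.
- viewer.recognise(target, picture): "centre" ([column, row] in pixels, amid what is visible of it).
- viewer.cut_out(target, picture): "pixels" (480x640 bool, what is visible of it) and "centre" ([column, row] in pixels, amid what is visible of it).
The state is a dict: "time": time; "joint_positions": joint angles; "dq": joint speeds; "tau": joint torques, N m; "tool_pos": TCP position; "tcp_rot": TCP orientation; "contact_force": force on the tool from outside, world axes, zero at the start; "moment": the same for the moment, N m; "grip_width": finger opening in mm; "finger_force": force on a finger pad.
Only numpy, scipy, OpenCV 4.12 (cv2) and the standard library are available. Lean on these libraries where they do the work, as an engineer would, in place of code of your own. Each camera call takes 0.05 s, during which the arm holds its last target. There are 200 camera calls.

TASK

Reach down through the yellow-framed window in the engraving machine's guard with the fingertips and press the red clamp lever all the way down, so that the brass blank is clamped; do not touch the guard or its frame, which hangs on a safety switch. Then take the hand out and press the green start button on the grey control box fully in and let it come out again. Press only: nothing is to be picked up or shifted, neither the blank, the control box nor the things lying about, and the red stop button is left alone.

Things in the scene. Friction and masses are not known exactly. Their poses are not given: they have to be found in the camera images.
- guard: Clear chip guard of the engraving machine, with a yellow frame (14 mm wide, 5 mm thick) round a window in its level top. Origin: centre of the window, at the frame's top face, 153 mm above the table. x points away from the operator side, to the gantry; y left. Opening 105 (x) x 90 (y) mm, for shut fingers. The guard spans x -71 to +143 mm and y -145 to +128 mm from there; none is higher.
- machine: Desktop engraving machine, 300 mm wide (y), 340 mm deep (x), fixed to the table, turned up to 10 degrees; it carries the guard. Origin: centre of its underside, 97.5 mm along +x from the window's centre; axes as the guard's. Its gantry and spindle begin 65 mm beyond this origin along +x and rise to 310 mm above the table.
- clamp (a joint): Toggle clamp's hand lever, rad: 0 = open, raised; 0.42 = fully down on its stop, blank clamped. It hinges about the guard's y axis; pivot 77.5 mm along guard +x from the window's centre and 55 mm below it. The lever points to -x, rising at 0.57 rad minus this value. About 4 N down on the grip moves it; it stays where left. The clamp's arm comes down on the blank with it.
- clamp_press (a point): Point to press: middle of the top face of the red grip (66 x 20 x 12 mm), 80 mm out from the pivot along the lever, 6 mm above its axis, 15 mm short of the free end. It moves with the lever: raised, about level with the window frame; fully down, 37 mm below the frame's top face and 1 mm along -x from the window's centre, midway across.
- blank_mid (a point): Brass name-plate blank, 42 x 40 x 3 mm, lying loose on the nest beyond the lever, under the clamp's arm and the clear top of the guard. Point: its centre.
- control_box: Grey control box of the machine, 125 (x) x 85 (y) x 56 mm, 0.9 kg, standing loose on rubber feet on the table to the left or the right of the machine. Origin: centre of its underside. Green start button towards its -x end, red stop button in a yellow housing towards its +x end, centres 64 mm apart.
- start (a joint): Travel of the green start button, m: 0 = out, 0.006 = fully in. Springs back; fully in takes about 5 N.
- start_top (a point): Centre of the top face of the green start button (28 mm across), pressed straight down.
- stop (a joint): Travel of the red stop button, m: 0 = out, 0.006 = fully in (5 N).
- stop_top (a point): Centre of the top face of the red stop button (36 mm across). Not to be pressed.
- motor_unit: White bench motor unit with a black knob, 120 x 90 x 88 mm, standing on the other side of the machine from the control box. Origin: centre of its underside. Leave alone.
- bench_block: Square steel bench block 63 x 63 x 20 mm, loose on the table. Origin: centre of its underside. Leave alone.
- file_grip (a point): Small tool with a wooden handle, 170 mm long, lying on the table to the left. Point: on its handle. Leave alone.
- hammer_grip (a point): Hammer, 230 mm long, lying on the table. Point: on its handle. Leave alone.
- jar: Small screw-top jar, 44 mm across, 55 mm tall. Origin: centre of its underside. Leave alone.
- bur_stand: Round green bur stand, 90 mm across, 73 mm tall. Origin: centre of its underside. Leave alone.
There are look-alikes about, which are no part of the job. Leave any pink or purple look-alike of the control_box alone.

How it is judged (in metres and radians):
On the way, in this order (a step that is already met when the one before it is completed fails the run):
1. the clamp lever is pressed fully down (value of joint clamp above 0.385 rad), for 0.2 s.
2. with the blank clamped, the green start button is pressed fully in (value of joint start above 0.0045 m and value of joint clamp above 0.385 rad), for 0.05 s.
At the end, for the whole second after the job is handed in: The clamp lever stands within 0.035 rad (2 degrees) of fully down, both buttons are out again, the blank lies within 3 mm and the control box within 15 mm of where it was, after the start button was pressed at least 4.5 of its 6 mm with the blank clamped (value of joint clamp above 0.385 rad and value of joint each of start, stop below 0.0015 m and distance of blank_mid from where it was at the start of the episode below 0.003 m and distance of control_box from where it was at the start of the episode below 0.015 m); the robot touches nothing.
It fails at once if the robot touched the guard (contact force between guard and the fingers above 0.3 N or contact force between guard and the arm above 0.3 N).
It fails at once if start was pressed before the blank was clamped (value of joint start above 0.002 m and value of joint clamp below 0.36 rad).
It fails at once if the stop button was pressed (value of joint stop above 0.002 m).
It fails at once if the blank was shifted or lifted by more than 3 mm, or the control box by more than 15 mm (distance of blank_mid from where it was at the start of the episode above 0.003 m or distance of control_box from where it was at the start of the episode above 0.015 m).
It fails at once if a thing to be left alone was moved by more than 10 mm (distance of any of motor_unit, bench_block, file_grip, hammer_grip, jar, bur_stand from where it was at the start of the episode above 0.01 m).
It also fails if it takes over 40 s, if anything falls off the work surface, if the arm or the gripper's body presses on something with over 40 N, if the wrist force passes 120 N, or if a joint passes its speed limit or range.

## Working session

There is one attempt and no reset: what is moved stays moved. The work goes in short steps, Python scripts to look and compute and a shell command to move; the robot and the scene stay as the last step left them, time stands still between calls to the robot, and variables do not carry over. Pictures are saved under pics/ and viewed, at most 10 in all, crops included, and the job is handed in when it is done.

```bash
mkdir -p pics; cat > h.py <<'E'
import numpy as np, cv2
from plant import bot, viewer
def K(p):
    f=240/np.tan(np.radians(p["fov_y"])/2); return np.array([[f,0,p["cx"]],[0,f,p["cy"]],[0,0,1]])
def ray(p,uv):
    n=cv2.undistortPoints(np.array([[uv]],float),K(p),np.array(p["dist_coeffs"],float))[0,0]
    T=np.array(p["T"]); return T[:3,3],T[:3,:3]@np.array([n[0],n[1],1])
def atz(p,uv,z):
    o,d=ray(p,uv); return o+d*(z-o[2])/d[2]
def proj(p,X):
    Ti=np.linalg.inv(np.array(p["T"])); X=np.atleast_2d(X).astype(float)
    return cv2.projectPoints(X,cv2.Rodrigues(Ti[:3,:3])[0],Ti[:3,3],K(p),np.array(p["dist_coeffs"],float))[0][:,0]
def tri(a,u,b,v):
    o1,d1=ray(a,u);o2,d2=ray(b,v);s=np.linalg.lstsq(np.c_[d1,-d2],o2-o1,rcond=None)[0]
    p,q=o1+d1*s[0],o2+d2*s[1]; return (p+q)/2,np.linalg.norm(p-q)
E
python3 - <<'E'
from h import *
import pickle
P={n:viewer.capture(n) for n in("side","top")}
pickle.dump(P,open("p0.pkl","wb"))
for n,p in P.items():
    cv2.imwrite(f"pics/{n}0.png",p["frame"][:,:,::-1]); print(n,np.round(p["T"],2).tolist(),p["fov_y"],p["dist_coeffs"])
    for t in["guard","machine","clamp_press","clamp","blank_mid","control_box","start_top","stop_top","motor_unit","bench_block","file_grip","hammer_grip","jar","bur_stand"]:
        print(t,[(np.round(r["centre"]).tolist(),round(r["score"],2)) for r in viewer.recognise(t,p)[:3]])
E
```

```text
side [[-0.59, 0.53, -0.6, 1371.97], [0.8, 0.38, -0.45, 683.06], [-0.01, -0.75, -0.66, 1090.17], [0.0, 0.0, 0.0, 1.0]] 47.036434297456395 [-0.04695127  0.          0.          0.          0.        ]
guard [([320.0, 270.0], 0.58)]
machine [([283.0, 289.0], 0.65)]
clamp_press [([308.0, 255.0], 0.6)]
clamp [([319.0, 270.0], 0.17)]
blank_mid []
control_box [([422.0, 309.0], 0.96), ([390.0, 259.0], 0.92), ([328.0, 223.0], 0.92)]
start_top [([474.0, 261.0], 0.51), ([431.0, 286.0], 0.46), ([378.0, 243.0], 0.42)]
stop_top [([453.0, 250.0], 0.58), ([424.0, 301.0], 0.52), ([401.0, 249.0], 0.45)]
motor_unit [([227.0, 211.0], 0.57), ([311.0, 254.0], 0.2)]
bench_block [([179.0, 263.0], 0.74)]
file_grip [([494.0, 316.0], 0.6), ([226.0, 212.0], 0.25)]
hammer_grip [([159.0, 229.0], 0.78)]
jar [([382.0, 372.0], 0.59)]
bur_stand [([469.0, 383.0], 0.65)]
top [[-0.02, -0.99, 0.14, 338.41], [-1.0, 0.03, 0.01, -2.57], [-0.02, -0.13, -0.99, 1205.04], [0.0, 0.0, 0.0, 1.0]] 53.6787834921906 [-0.08576792  0.          0.          0.          0.        ]
guard [([468.0, 262.0], 0.69), ([310.0, 198.0], 0.64)]
machine []
clamp_press [([305.0, 210.0], 0.62)]
clamp []
blank_mid [([193.0, 254.0], 0.24)]
control_box [([201.0, 271.0], 0.82), ([189.0, 347.0], 0.66), ([262.0, 312.0], 0.65)]
start_top [([193.0, 278.0], 0.6), ([171.0, 352.0], 0.52), ([277.0, 307.0], 0.5)]
stop_top [([359.0, 318.0], 0.67), ([202.0, 348.0], 0.66), ([252.0, 312.0], 0.51)]
motor_unit []
bench_block [([448.0, 169.0], 0.7), ([194.0, 281.0], 0.59)]
file_grip [([139.0, 314.0], 0.72), ([307.0, 214.0], 0.39)]
hammer_grip [([513.0, 200.0], 0.89)]
jar [([190.0, 179.0], 0.52)]
bur_stand [([132.0, 222.0], 0.86), ([200.0, 272.0], 0.16)]
```

View pics/side0.png

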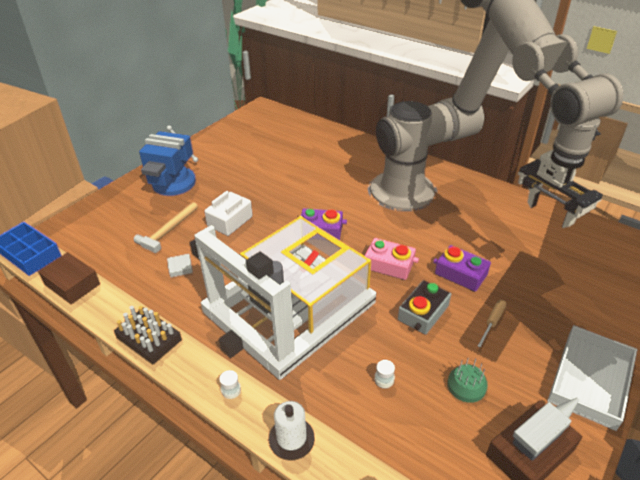

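View pics/top0.png

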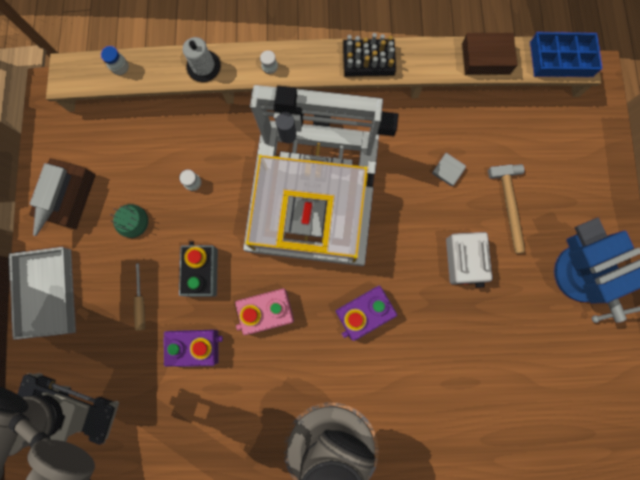

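```bash
python3 - <<'E'
from h import *
import pickle
P=pickle.load(open("p0.pkl","rb"))
def warp(p,x0,x1,y0,y1,z,s):  # rectify plane z: rows go -x, cols go -y
    xs=np.arange(x1,x0,-1/s);ys=np.arange(y1,y0,-1/s)
    X,Y=np.meshgrid(xs,ys,indexing="ij")
    m=proj(p,np.c_[X.ravel(),Y.ravel(),np.full(X.size,z)]).reshape(*X.shape,2).astype(np.float32)
    return cv2.remap(p["frame"],m[...,0],m[...,1],cv2.INTER_CUBIC)
c=atz(P["top"],(305,221),153); b=atz(P["top"],(194,284),60); r=atz(P["top"],(196,257),60); print("c",c,"g",b,"r",r)
for z in(60,): print(tri(P["top"],(194,284),P["side"],(433,288)),tri(P["top"],(196,257),P["side"],(420,305)))
tiles=[]
for n in("top","side"):
    p=P[n]
    w=warp(p,c[0]-100,c[0]+100,c[1]-100,c[1]+100,153,2)
    h=cv2.cvtColor(w,cv2.COLOR_RGB2HSV); y=cv2.inRange(h,(20,130,90),(35,255,255))
    n_,l,st,ce=cv2.connectedComponentsWithStats(255-y,connectivity=4)
    for i in range(1,n_):
        if 6000<st[i,4]<80000:
            rc=cv2.minAreaRect(cv2.findContours((l==i).astype(np.uint8),0,2)[0][0]); print(n,st[i],"centre",c[0]+100-rc[0][1]/2,c[1]+100-rc[0][0]/2,np.array(rc[1])/2,rc[2])
    tiles.append(np.vstack([cv2.resize(w,(300,300)),cv2.resize(warp(p,b[0]-60,b[0]+140,b[1]-100,b[1]+100,60,1.5),(300,300))]))
cv2.imwrite("pics/rect.png",np.hstack(tiles)[:,:,::-1])
E
```

```text
c [542.52381952  45.52168792 153.        ] g [411.95271513 323.73101743  60.        ] r [478.14657018 319.45585644  60.        ]
(array([411.29632114, 321.79582439,  67.75099538]), np.float64(0.618890264074649)) (array([477.46068162, 320.10547515,  61.08322053]), np.float64(2.1728575944151403))
top [    0     0   400   356 70735] centre 553.7738347763101 45.771672662271214 [177.49996948 199.49996948] 90.0
top [   99    81   199   233 36255] centre 543.9292379135171 45.88474028922434 [ 90.34080505 105.63345337] 8.447526931762695
top [    0   310   400    90 24589] centre 465.273819517521 45.77168792106028 [ 44.5 199.5] 90.0
side [    0     0   400   354 69202] centre 554.2738347763101 45.77170317984934 [199.49996948 176.49996948] 0.0
side [  103    75   200   235 36903] centre 546.3148885482827 46.0474752745759 [ 91.51189423 106.71652985] 8.47114372253418
side [    0   308   400    92 26023] centre 465.773819517521 45.77168792106028 [ 45.5 199.5] 90.0
```

View pics/rect.png

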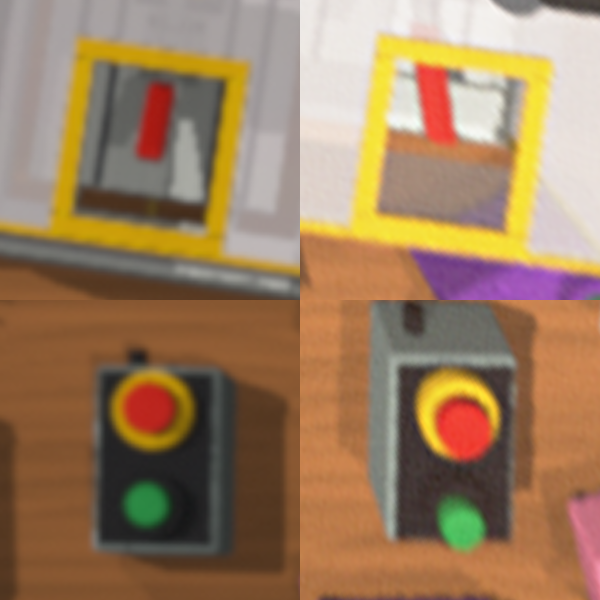

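The candidates for the control box are grey at top (197,270), pink at (264,312), and purple at (366,313) and (190,348). The enlarged crop confirms that the one at (197,270) has a grey body, green start towards -x and red stop in a yellow housing towards +x, so that is the one meant. In the rectified crops the window measures 90x106 mm, which fits the 90x105 given. Its centre is about (545,46,153) and its yaw about -8.45°.

```bash
cat >> h.py <<'E'
from scipy.spatial.transform import Rotation as R
def delta(pos,yaw_deg):
    """shift (10 cm) and turn (pi) in tool axes from measured pose to pos, tool down with given yaw"""
    o=bot.get_obs(); r0=R.from_euler("xyz",o["tcp_rot"])
    t=r0.inv().apply(np.array(pos)-o["tool_pos"])/100
    best=min((r0.inv()*R.from_euler("xyz",[np.pi,0,np.radians(yaw_deg+k)]) for k in(0,180)),key=lambda q:q.magnitude())
    return np.round(t,3),np.round(best.as_rotvec()/np.pi,4)
C=np.array([545.1,46.0]);YAW=-8.45
def guard(x,y,z):
    a=np.radians(YAW); return [C[0]+x*np.cos(a)-y*np.sin(a),C[1]+x*np.sin(a)+y*np.cos(a),z]
E
python3 - <<'E'
from h import *
import pickle
P=pickle.load(open("p0.pkl","rb"))
G={}
for n,bx in(("top",(175,238,220,300)),("side",(395,270,455,335))):
    h=cv2.cvtColor(P[n]["frame"],cv2.COLOR_RGB2HSV)
    for k,m in(("g",cv2.inRange(h,(45,100,50),(80,255,255))),("r",cv2.inRange(h,(0,150,90),(8,255,255)))):
        q=np.zeros_like(m);q[bx[1]:bx[3],bx[0]:bx[2]]=m[bx[1]:bx[3],bx[0]:bx[2]]
        ys,xs=np.nonzero(q);G[n,k]=(xs.mean(),ys.mean());print(n,k,G[n,k],len(xs))
for k in "gr":
    print(k,tri(P["top"],G["top",k],P["side"],G["side",k]),[atz(P["top"],G["top",k],z).round(1).tolist() for z in(60,70)])
o=bot.get_obs();print(o["tool_pos"],o["tcp_rot"],o["contact_force"])
print(guard(8,0,230),delta(guard(8,0,230),YAW))
E
```

```text
top g (np.float64(193.0), np.float64(282.5)) 140
top r (np.float64(194.11627906976744), np.float64(256.4573643410853)) 129
side g (np.float64(432.1685393258427), np.float64(287.44943820224717)) 89
side r (np.float64(419.74264705882354), np.float64(301.5735294117647)) 136
g (array([415.14265349, 321.83505974,  73.16709447]), np.float64(1.4299219271677879)) [[415.7, 326.2, 60.0], [415.0, 323.4, 70.0]]
r (array([478.05869451, 319.7837388 ,  74.17132217]), np.float64(0.7959015624436219)) [[479.6, 324.2, 60.0], [478.4, 321.3, 70.0]]
[167.52351934 497.58600308 200.04432667] [3.14147983e+00 3.28404060e-05 2.81683187e+00] [0.83376094 0.02244363 0.73626996]
[np.float64(553.0131557984058), np.float64(44.82442979360798), 230] (array([-5.098, -3.061, -0.3  ]), array([ 0.    ,  0.    , -0.0564]))
```

```bash
python3 -m handwheel '-0.5 -0.3 -0.15 0 0 0 -1; -1 -0.6 -0.3 0 0 0 -1; -1 -0.6 -0.3 0 0 0 -1; -1 -0.6 -0.3 0 0 0 -1; -1 -0.6 -0.3 0 0 0 -1'
for i in 1; do python3 -m handwheel '-0.3 -0.18 0 0 0 0 -1; -0.6 -0.36 0 0 0 0 -1; -1 -0.6 0 0 0 0 -1; -1 -0.6 0 0 0 0 -1; -1 -0.6 0 0 0 0 -1'; done
```

```text
time: 1.92
tool_pos: [244.4, 408.0, 230.8]
tcp_rot: [3.14, 0.0, 2.813]
contact_force: [0.2, 0.5, 0.5]
grip_width: 62.7
finger_force: 0.0
time: 2.33
tool_pos: [319.5, 319.3, 229.7]
tcp_rot: [-3.141, -0.0, 2.814]
contact_force: [0.2, 0.2, -0.0]
grip_width: 29.6
finger_force: 0.0
```

```bash
python3 -m handwheel '-0.3 -0.18 0 0 0 0 -1; -0.6 -0.36 0 0 0 0 -1; -1 -0.6 0 0 0 0 -1; -1 -0.6 0 0 0 0 -1; -1 -0.6 0 0 0 0 -1'
python3 -m handwheel '-0.3 -0.18 0 0 0 0 -1; -0.6 -0.36 0 0 0 0 -1; -1 -0.6 0 0 0 0 -1; -1 -0.6 0 0 0 0 -1; -1 -0.6 0 0 0 0 -1'
python3 -m handwheel '-0.3 -0.18 0 0 0 0 -1; -0.6 -0.36 0 0 0 -0.03 -1; -1 -0.6 0 0 0 -0.0564 -1; -1 -0.6 0 0 0 -0.0564 -1; -1 -0.6 0 0 0 -0.0564 -1; -1 -0.6 0 0 0 -0.0564 -1'
python3 - <<'E'
from h import *
print(bot.get_obs()["contact_force"],delta(guard(8,0,170),YAW))
E
```

```text
time: 2.75
tool_pos: [394.9, 231.4, 229.6]
tcp_rot: [3.142, -0.001, 2.815]
contact_force: [-1.7, -0.5, 0.9]
grip_width: 0.5
finger_force: 0.0
time: 3.17
tool_pos: [470.3, 143.2, 229.5]
tcp_rot: [3.141, -0.001, 2.816]
contact_force: [-0.7, -0.5, 0.3]
grip_width: 0.5
finger_force: 0.0
time: 3.67
tool_pos: [544.5, 56.2, 229.7]
tcp_rot: [3.141, -0.002, 2.994]
contact_force: [-0.2, 0.8, -0.4]
grip_width: 0.5
finger_force: 0.0
[-0.17288546  0.76528573 -0.36078323] (array([-0.101, -0.101,  0.596]), array([ 0.0003, -0.0005,  0.0001]))
```

```bash
python3 -m handwheel '-0.1 -0.1 0 0 0 0 -1; -0.1 -0.1 0.3 0 0 0 -1; -0.1 -0.1 0.6 0 0 0 -1; -0.1 -0.1 0.6 0 0 0 -1; -0.1 -0.1 0.6 0 0 0 -1'
python3 - <<'E'
from h import *
T=[]
for n in("side","top"):
    p=viewer.capture(n); u=proj(p,guard(0,0,153))[0].astype(int)
    T.append(cv2.resize(p["frame"][u[1]-60:u[1]+60,u[0]-50:u[0]+50],(400,480),interpolation=cv2.INTER_CUBIC))
cv2.imwrite("pics/w1.png",np.hstack(T)[:,:,::-1])
print(delta(guard(8,0,112),YAW))
E
```

```text
time: 4.08
tool_pos: [552.9, 43.5, 169.6]
tcp_rot: [3.142, -0.003, 2.995]
contact_force: [0.2, -0.0, 0.0]
grip_width: 0.2
finger_force: 0.0
(array([0.022, 0.015, 0.599]), array([0.0001, 0.0008, 0.0003]))
```

View pics/w1.png

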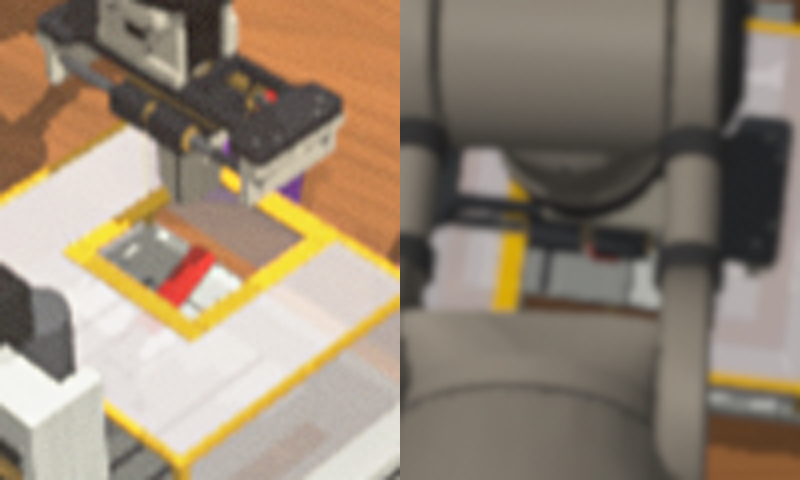

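The side view (left half) shows the shut fingertips ending near (190,205), just above the window, with the red lever at (185,275) below them. That agrees with the computed tip position, and the margins to the yellow frame are clear. In the top view the arm hides the window.

```bash
python3 -m handwheel '0.02 0.015 0.1 0 0 0 -1; 0.02 0.015 0.2 0 0 0 -1; 0.02 0.015 0.28 0 0 0 -1; 0.02 0.015 0.36 0 0 0 -1; 0.02 0.015 0.44 0 0 0 -1; 0.02 0.015 0.48 0 0 0 -1; 0.02 0.015 0.48 0 0 0 -1'
python3 -m handwheel '0 0 0.02 0 0 0 -1; 0 0 0.04 0 0 0 -1; 0 0 0.06 0 0 0 -1; 0 0 0.06 0 0 0 -1'
```

```text
time: 4.77
tool_pos: [551.8, 44.1, 121.1]
tcp_rot: [-3.142, -0.002, 2.994]
contact_force: [-1.1, -0.1, 0.4]
grip_width: 0.5
finger_force: 0.0
time: 5.1
tool_pos: [552.6, 44.1, 116.2]
tcp_rot: [3.141, 0.001, 2.994]
contact_force: [-0.7, 0.3, 3.1]
grip_width: 0.4
finger_force: 1.2
```

```bash
python3 -m handwheel '0 0 0.02 0 0 0 -1; 0 0 0.04 0 0 0 -1; 0 0 0.04 0 0 0 -1'
python3 -m handwheel '0 0 0.02 0 0 0 -1; 0 0 0.02 0 0 0 -1; 0 0 0.02 0 0 0 -1'
```

```text
time: 5.35
tool_pos: [552.2, 44.2, 111.7]
tcp_rot: [3.141, -0.0, 2.994]
contact_force: [0.3, -0.2, 2.8]
grip_width: 0.3
finger_force: 1.2
time: 5.6
tool_pos: [552.2, 44.1, 109.8]
tcp_rot: [3.141, -0.0, 2.994]
contact_force: [-0.3, 0.0, 1.7]
grip_width: 0.4
finger_force: 0.8
```

```bash
python3 - <<'E'
from h import *
p=viewer.capture("side"); u=proj(p,guard(0,0,140))[0].astype(int)
im=cv2.resize(p["frame"][u[1]-40:u[1]+40,u[0]-50:u[0]+50],(800,600)[:2] and (750,600),interpolation=cv2.INTER_CUBIC)
for q in (guard(13.4,0,146.2),guard(-.7,0,116),guard(8,0,110)): v=(proj(p,q)[0]-u+[50,40])*7.5; print(v)
cv2.imwrite("pics/w2.png",im[:,:,::-1])
o=bot.get_obs();print(o["contact_force"],o["moment"])
E
```

```text
[348.4325267  309.99678846]
[379.4270696  354.84282755]
[361.83220551 379.91877168]
[ 0.36856951 -0.04728225  1.19426339] [ 0.03383308  0.0797597  -0.0183413 ]
```

View pics/w2.png

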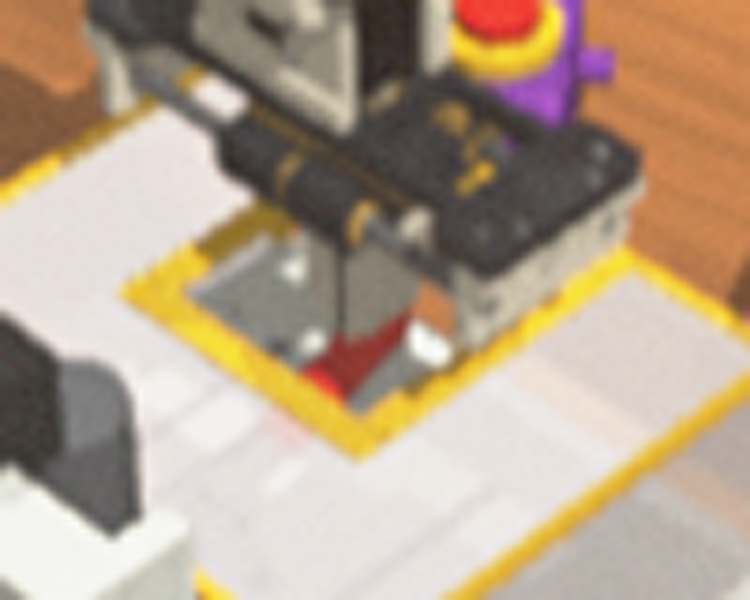

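The picture shows the fingers inside the window, with the grip (dark red) running from (320,390) to (410,320). It isn't clear whether the tips sit on the grip or beside it, so I'll overlay the models.

```bash
python3 - <<'E'
from h import *
p=viewer.capture("side"); u=proj(p,guard(0,0,140))[0].astype(int); S=8
im=cv2.resize(p["frame"][u[1]-35:u[1]+35,u[0]-25:u[0]+25],(400,560),interpolation=cv2.INTER_CUBIC)
im=np.clip(im.astype(float)*1.5,0,255).astype(np.uint8)
raw=im.copy()
def line(im,pts,col):
    q=((proj(p,pts)-u+[25,35])*S).astype(np.int32); cv2.polylines(im,[q.reshape(-1,1,2)],True,col,1)
def grip(v,col):
    a=.57-v
    for h in(6,-6):
        P=[]
        for s,y in((29,-10),(95,-10),(95,10),(29,10)):
            P.append(guard(77.5-s*np.cos(a)+h*np.sin(a),y,98+s*np.sin(a)+h*np.cos(a)))
        line(im,P,col)
grip(0.42,(0,255,255)); grip(0.2,(0,0,255))
for z in(110,150): line(im,[guard(7.5+x,-1.8+y,z) for x,y in((-9.5,-19),(9.5,-19),(9.5,19),(-9.5,19))],(0,255,0))
cv2.imwrite("pics/w3.png",np.hstack([raw,im])[:,:,::-1])
print(bot.get_obs()["tool_pos"])
E
```

```text
[552.25443902  44.14970385 109.84159262]
```

View pics/w3.png

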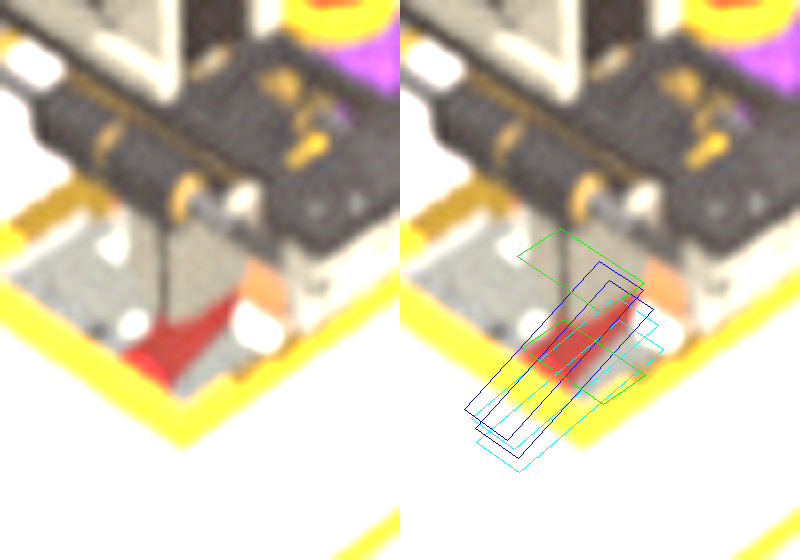

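```bash
python3 -m handwheel '0 0 -0.2 0 0 0 -1; 0 0 -0.5 0 0 0 -1; 0 0 -0.8 0 0 0 -1; 0 0 -1 0 0 0 -1; 0 0 -1 0 0 0 -1; 0 0 -1 0 0 0 -1'
python3 - <<'E'
from h import *
p=viewer.capture("side"); u=proj(p,guard(0,0,140))[0].astype(int); S=8
im=cv2.resize(p["frame"][u[1]-40:u[1]+35,u[0]-25:u[0]+25],(400,600),interpolation=cv2.INTER_CUBIC)
raw=im.copy()
def line(im,pts,col):
    q=((proj(p,pts)-u+[25,40])*S).astype(np.int32); cv2.polylines(im,[q.reshape(-1,1,2)],True,col,1)
for v,col in((0.42,(0,255,255)),(.2,(0,0,255)),(0,(0,0,0))):
    a=.57-v
    line(im,[guard(77.5-s*np.cos(a)+6*np.sin(a),y,98+s*np.sin(a)+6*np.cos(a)) for s,y in((29,-10),(95,-10),(95,10),(29,10))],col)
line(im,[guard(7.5+x,-1.8+y,bot.get_obs()["tool_pos"][2]) for x,y in((-9.5,-19),(9.5,-19),(9.5,19),(-9.5,19))],(0,255,0))
cv2.imwrite("pics/w4.png",np.hstack([raw,im])[:,:,::-1])
print(bot.get_obs()["tool_pos"])
E
```

```text
time: 6.2
tool_pos: [552.8, 44.1, 210.7]
tcp_rot: [3.141, 0.002, 2.994]
contact_force: [-0.2, -0.7, -0.5]
grip_width: 0.3
finger_force: 0.0
[551.98760148  44.09738012 209.38071737]
```

View pics/w4.png

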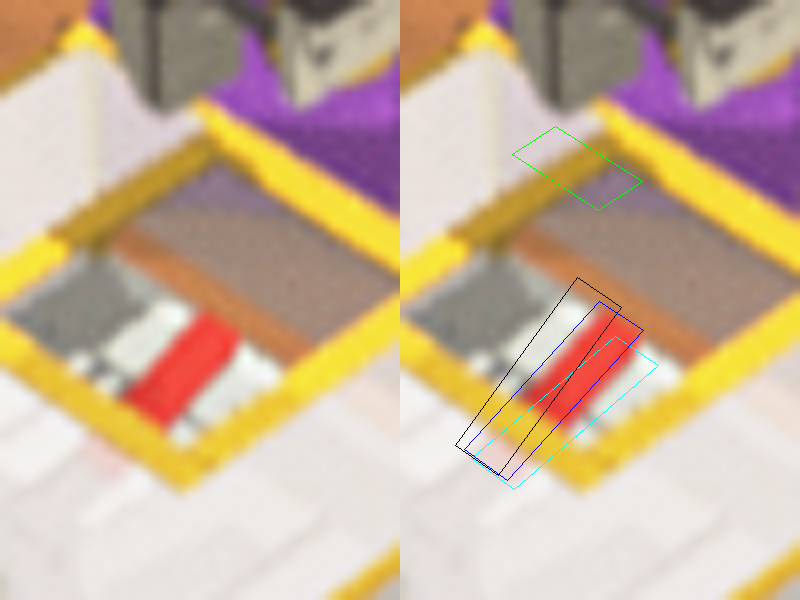

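The tip bottoms appear at (165,115), about 67 px above the predicted spot. That puts the real tips higher than the TCP suggests, and the lever is only at about 0.2 rad. I'll check the hand model against the picture.

```bash
python3 - <<'E'
from h import *
o=bot.get_obs(); print(bot.tcp_to_grasp,o["tool_pos"],o["tcp_rot"],o["joint_positions"],o["grip_width"])
p=viewer.capture("side"); t=np.array(o["tool_pos"]); rot=R.from_euler("xyz",o["tcp_rot"])
u=proj(p,t+[0,0,40])[0].astype(int); S=6
im=cv2.resize(p["frame"][u[1]-50:u[1]+50,u[0]-65:u[0]+65],(780,600),interpolation=cv2.INTER_CUBIC)
def box(cx,cy,z,col):
    q=((proj(p,t+rot.apply([(x,y,z) for x,y in((-cx,-cy),(cx,-cy),(cx,cy),(-cx,cy))]))-u+[65,50])*S).astype(np.int32); cv2.polylines(im,[q.reshape(-1,1,2)],True,col,1); print(z,q.tolist())
box(9.5,19,0,(0,255,0)); box(9.5,19,-19,(255,0,0)); box(37.5,95,-66,(0,255,255)); box(37.5,95,-95,(0,0,255))
cv2.imwrite("pics/w5.png",im[:,:,::-1])
E
```

```text
18.8 [551.98760148  44.09738012 209.38071737] [-3.14157043e+00 -6.59274025e-04  2.99392328e+00] [-5.87147071e-02  3.88413500e-01  1.42751250e+00  3.75537176e-05
  1.32632529e+00 -1.48185077e+00] 0.39116617593216835
0 [[344, 368], [377, 347], [441, 388], [409, 410]]
-19 [[342, 332], [376, 311], [441, 352], [408, 374]]
-66 [[160, 193], [294, 115], [629, 313], [495, 404]]
-95 [[156, 135], [291, 58], [631, 255], [495, 345]]
```

View pics/w5.png

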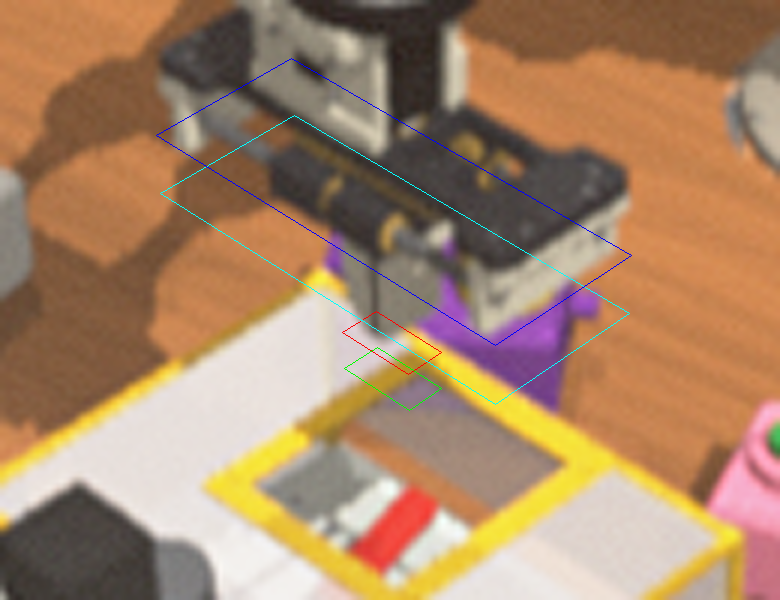

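The whole hand, body included, sits about 29 mm above the reported TCP in the picture. The lever agrees: it stands at about 0.2 rad, which means tips at about 136 mm against a reported 110. The tips' xy and the columns match, so it is a pure height offset. I'll go lower accordingly and let the force tell when the lever reaches its stop. The body should still clear the frame by about 25 mm.

```bash
python3 -m handwheel '0 0 0.3 0 0 0 -1; 0 0 0.6 0 0 0 -1; 0 0 0.85 0 0 0 -1; 0 0 0.95 0 0 0 -1; 0 0 1 0 0 0 -1; 0 0 1 0 0 0 -1'
python3 -m handwheel '0 0 0.03 0 0 0 -1; 0 0 0.06 0 0 0 -1; 0 0 0.09 0 0 0 -1; 0 0 0.12 0 0 0 -1; 0 0 0.12 0 0 0 -1; 0 0 0.12 0 0 0 -1'
```

```text
time: 6.8
tool_pos: [551.8, 44.1, 109.1]
tcp_rot: [-3.141, -0.002, 2.994]
contact_force: [-0.2, -0.4, 0.2]
grip_width: 0.4
finger_force: 0.0
time: 7.3
tool_pos: [552.4, 44.2, 98.2]
tcp_rot: [3.141, 0.0, 2.994]
contact_force: [-0.7, 0.1, 1.7]
grip_width: 0.4
finger_force: 0.8
```

```bash
python3 -m handwheel '0 0 0.03 0 0 0 -1; 0 0 0.06 0 0 0 -1; 0 0 0.08 0 0 0 -1; 0 0 0.08 0 0 0 -1; 0 0 0.08 0 0 0 -1'
```

```text
time: 7.72
tool_pos: [552.2, 44.1, 89.7]
tcp_rot: [3.142, -0.0, 2.994]
contact_force: [-0.7, 0.3, 2.7]
grip_width: 0.5
finger_force: 0.7
```

```bash
python3 -m handwheel '0 0 0.02 0 0 0 -1; 0 0 0.03 0 0 0 -1; 0 0 0.03 0 0 0 -1; 0 0 0.03 0 0 0 -1'
```

```text
time: 8.05
tool_pos: [552.4, 44.1, 88.8]
tcp_rot: [3.142, 0.001, 2.994]
contact_force: [-5.6, 0.3, 15.5]
grip_width: 0.6
finger_force: 8.1
```

```bash
python3 -m handwheel '0 0 0.02 0 0 0 -1; 0 0 0.03 0 0 0 -1; 0 0 0.03 0 0 0 -1; 0 0 0.03 0 0 0 -1'
```

```text
time: 8.38
tool_pos: [552.5, 44.2, 88.2]
tcp_rot: [3.142, 0.003, 2.994]
contact_force: [-13.8, -0.2, 33.6]
grip_width: 0.6
finger_force: 16.2
```

```bash
python3 -m handwheel '0 0 -0.2 0 0 0 -1; 0 0 -0.5 0 0 0 -1; 0 0 -0.8 0 0 0 -1; 0 0 -1 0 0 0 -1; 0 0 -1 0 0 0 -1; 0 0 -1 0 0 0 -1'
python3 - <<'E'
from h import *
p=viewer.capture("side")
h=cv2.cvtColor(p["frame"],cv2.COLOR_RGB2HSV); m=cv2.inRange(h,(0,140,90),(8,255,255))
from scipy.optimize import minimize_scalar
w=np.int32(np.round(proj(p,[guard(x,y,153) for x,y in((-50,-43),(50,-43),(50,43),(-50,43))])))
win=np.zeros_like(m);cv2.fillPoly(win,[w],255);m&=win
for v in np.arange(0,.5,.06):
    a=.57-v;g=np.zeros_like(m)
    cv2.fillPoly(g,[np.int32(np.round(proj(p,[guard(77.5-s*np.cos(a)+6*np.sin(a),y,98+s*np.sin(a)+6*np.cos(a)) for s,y in((29,-10),(95,-10),(95,10),(29,10))])))],255);g&=win
    print(round(v,2),round(np.count_nonzero(g&m)/np.count_nonzero(g|m),2))
print(delta([415,322,182],YAW))
E
```

```text
time: 8.88
tool_pos: [553.0, 44.0, 184.7]
tcp_rot: [3.141, 0.003, 2.994]
contact_force: [-0.4, -0.3, -1.0]
grip_width: 0.4
finger_force: 0.0
0.0 0.02
0.06 0.06
0.12 0.09
0.18 0.15
0.24 0.23
0.3 0.34
0.36 0.5
0.42 0.68
0.48 0.69
(array([1.766, 2.547, 0.014]), array([ 0.    , -0.0001, -0.0001]))
```

The lever fits 0.42 best, so the blank is clamped. Next is the button.

```bash
python3 -m handwheel '0.2 0.3 0 0 0 0 -1; 0.4 0.6 0 0 0 0 -1; 0.59 0.85 0 0 0 0 -1; 0.59 0.85 0 0 0 0 -1; 0.59 0.85 0 0 0 0 -1'
python3 -m handwheel '0.2 0.3 0 0 0 0 -1; 0.4 0.6 0 0 0 0 -1; 0.59 0.85 0 0 0 0 -1; 0.59 0.85 0 0 0 0 -1; 0.59 0.85 0 0 0 0 -1'
python3 -m handwheel '0.2 0.3 0 0 0 0 -1; 0.4 0.6 0.1 0 0 0 -1; 0.59 0.85 0.3 0 0 0 -1; 0.59 0.85 0.5 0 0 0 -1; 0.59 0.85 0.6 0 0 0 -1; 0.59 0.85 0.6 0 0 0 -1'
python3 - <<'E'
from h import *
o=bot.get_obs();t=np.array(o["tool_pos"]);print(t)
p=viewer.capture("side");S=6;u=proj(p,[415,322,90])[0].astype(int)
im=cv2.resize(p["frame"][u[1]-50:u[1]+50,u[0]-50:u[0]+50],(600,600),interpolation=cv2.INTER_CUBIC)
def box(c,cx,cy,z,col,yaw=YAW):
    a=R.from_euler("z",yaw,degrees=True)
    q=((proj(p,np.array([c[0],c[1],z])+a.apply([(x,y,0) for x,y in((-cx,-cy),(cx,-cy),(cx,cy),(-cx,cy))]))-u+50)*S).astype(np.int32);cv2.polylines(im,[q.reshape(-1,1,2)],True,col,1)
box(t,9.5,19,t[2]+28,(0,255,0));box((415,322),10,10,73,(255,0,255));box((415,322),10,10,67,(255,255,255))
cv2.imwrite("pics/b1.png",im[:,:,::-1]);print(delta([415,322,45],YAW))
E
```

```text
time: 9.35
tool_pos: [505.2, 137.9, 182.6]
tcp_rot: [-3.141, -0.002, 2.997]
contact_force: [0.1, -0.7, -0.5]
grip_width: 0.3
finger_force: 0.0
time: 9.77
tool_pos: [460.4, 229.7, 183.1]
tcp_rot: [-3.141, -0.001, 2.996]
contact_force: [0.9, -1.1, -0.6]
grip_width: 0.6
finger_force: 0.0
time: 10.27
tool_pos: [414.4, 320.3, 121.3]
tcp_rot: [-3.138, -0.004, 2.993]
contact_force: [-0.3, -0.4, 0.3]
grip_width: 0.8
finger_force: 0.0
[414.40800195 320.30843083 121.34436455]
(array([0.004, 0.015, 0.779]), array([-0.0007, -0.0006, -0.0006]))
```

View pics/b1.png

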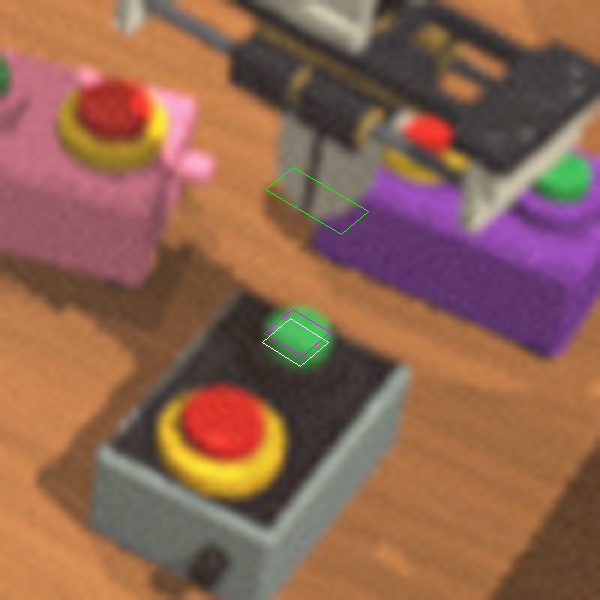

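The picture shows the shut fingertips at (312,220), above and behind the green button at (300,335) on the grey box. Stop is at (225,425), well clear. The tip model fits to about 4 mm, which I'll correct while descending.

```bash
python3 -m handwheel '-0.03 -0.01 0.1 0 0 0 -1; -0.03 -0.01 0.3 0 0 0 -1; -0.03 -0.01 0.5 0 0 0 -1; -0.03 -0.01 0.6 0 0 0 -1; -0.03 -0.01 0.65 0 0 0 -1; -0.03 -0.01 0.65 0 0 0 -1'
python3 -m handwheel '0 0 0.03 0 0 0 -1; 0 0 0.06 0 0 0 -1; 0 0 0.06 0 0 0 -1; 0 0 0.06 0 0 0 -1'
```

```text
time: 10.82
tool_pos: [417.9, 320.3, 58.5]
tcp_rot: [-3.141, -0.001, 2.993]
contact_force: [-1.3, 0.4, -0.4]
grip_width: 0.5
finger_force: 0.0
time: 11.15
tool_pos: [417.8, 321.1, 53.5]
tcp_rot: [3.141, 0.001, 2.994]
contact_force: [-0.3, -0.8, -0.9]
grip_width: 0.2
finger_force: 0.0
```

```bash
python3 -m handwheel '0 0 0.03 0 0 0 -1; 0 0 0.05 0 0 0 -1; 0 0 0.05 0 0 0 -1; 0 0 0.05 0 0 0 -1'
```

```text
time: 11.48
tool_pos: [418.0, 321.3, 48.3]
tcp_rot: [3.141, 0.001, 2.994]
contact_force: [1.0, 1.8, 2.2]
grip_width: 0.2
finger_force: 1.2
```

```bash
python3 -m handwheel '0 0 0.02 0 0 0 -1; 0 0 0.04 0 0 0 -1; 0 0 0.04 0 0 0 -1; 0 0 0.04 0 0 0 -1'
```

```text
time: 11.82
tool_pos: [418.0, 321.2, 44.3]
tcp_rot: [3.141, 0.001, 2.994]
contact_force: [0.6, 0.7, 5.4]
grip_width: 0.2
finger_force: 2.3
```

```bash
python3 -m handwheel '0 0 0.02 0 0 0 -1; 0 0 0.03 0 0 0 -1; 0 0 0.03 0 0 0 -1; 0 0 0.03 0 0 0 -1'
```

```text
time: 12.15
tool_pos: [418.1, 321.4, 43.6]
tcp_rot: [3.14, 0.002, 2.994]
contact_force: [-4.4, -2.0, 25.0]
grip_width: 0.7
finger_force: 12.4
```

The button bottomed out after about 6 mm of travel, with a hard stop at 25 N. I'll retract and check.

```bash
python3 -m handwheel '0 0 -0.1 0 0 0 -1; 0 0 -0.3 0 0 0 -1; 0 0 -0.6 0 0 0 -1; 0 0 -1 0 0 0 -1; 0 0 -1 0 0 0 -1; 0 0 -1 0 0 0 -1; 0 0 -1 0 0 0 -1'
python3 - <<'E'
from h import *
p=viewer.capture("side");im=p["frame"][200:350,220:520]
cv2.imwrite("pics/end.png",cv2.resize(im,(800,400),interpolation=cv2.INTER_CUBIC)[:,:,::-1])
o=bot.get_obs();print(o["tool_pos"],o["contact_force"])
E
```

```text
time: 12.73
tool_pos: [416.8, 320.5, 140.2]
tcp_rot: [-3.141, -0.001, 2.994]
contact_force: [-0.7, 0.1, -0.7]
grip_width: 0.5
finger_force: 0.0
[416.4950111  320.31034489 139.5804818 ] [-0.00223937  0.05385893 -0.45556772]
```

View pics/end.png

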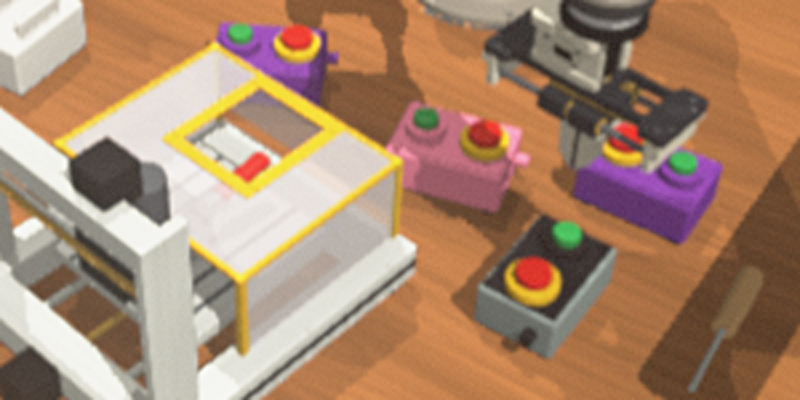

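The lever at (252,165) is down, green start at (567,235) is out again, the box hasn't moved and the hand is clear. I'm handing in.

```bash
python3 -c "
from plant import bot; print(bot.close_job())"
```

```text
the job is handed in; nothing more can be done
None
```

The job is handed in at about 13 s of the 40 s: the clamp lever was pressed to its stop, green start was pressed fully in and came out again, and the hand ended clear of everything; no verdict was returned.

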